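Fasten the control box hatch with the stud key

TASK

Fasten the open hatch of the grey control box: take the key from its stand, seat its blade in the slotted stud, push the stud down gently (never more than 35 N) and turn it clockwise, up to a quarter turn, until it drops into its catch and holds the hatch flush when you let go. Then put the key back upright in its stand, blade down, and let go of it. Touch the box, hatch and stud only with the key, and leave the bottle, the hand tester and the power adapter alone.

Things in the scene. Friction and masses are not known exactly. Their poses are not given: they have to be found in the camera images.
- control_box: fixed grey enclosure, 150 (x) x 200 (y) x 60 mm high, origin at the centre of its underside, z up. In its top, centred at box x 0, y +35 mm, is a 92 x 92 mm aluminium hatch on a springy gasket with the round slotted stud in its middle.
- hatch_mid (a point): middle of the hatch's top face; axes as control_box. The hatch floats on a springy gasket that pushes back with about 4 N at the start plus 0.5 N per mm. Under it the stud's cross pin sits in a keyhole of a hidden receptacle of unknown height: it must go down somewhere from 5.5 to 16 mm before the stud can turn, and a hard floor, to be found by feel, stops it 1.5 mm further down.
- hatch (a joint): how far hatch and stud are pushed down, m. 0: unfastened, 3.5 mm proud of the box. At the floor the gasket pushes 7 to 13 N, so 15 to 18 N is firmly down. With the pin turned over its catch, easing the push lets the hatch snap up, lifting the key, to 3.5 mm: fastened, flush. If it stays at 5.5 mm or more with no push, the pin hangs beside its catch: turn on or back.
- stud (a joint): turn of the stud, rad, growing clockwise seen from above; unfastened 0.04 to 0.14. Its catch lies somewhere from 1.1 to 1.6, to be found by feel, and takes the pin in within 0.07 either side; end stop 1.8. Not pushed down far enough, the stud cannot be turned past about 0.65. It turns with about 0.03 N m plus friction. At 0 the slot lies along the x axis of control_box.
- stud_slot (a point): point on the stud's axis at the bottom of its slot; x axis along the slot, z up. The round steel head is 24 mm across and 7.5 mm high above this point; its slot is 5 mm wide, 7.5 mm deep and open at both ends. It rises and sinks with the hatch and turns with the stud; it starts 65 mm above the bench.
- stud_key: loose key, 60 to 130 g, 68 mm high; origin mid lower edge of the blade, z up to the handle, x along the blade's width. Steel blade 20 (x) x 3 (y) mm, 1.8 mm thick in the lowest 2 mm, 18 mm long; collar 30 mm across from 18 to 22 mm up; grey flat grip 34 (x) x 18 (y) mm from 22 to 68 mm up, held across its 18 mm. Fits slot and stand either way round.
- stand_top (a point): middle of the pocket's mouth on top of the fixed black key stand, 34 mm above the bench; x along the pocket's length, z up. The stand is 72 x 52 mm at its foot, 64 x 44 mm at the top; the pocket is 27 mm (x) by 10 mm (y) and 28 mm deep. The key stands in it with its collar on the stand's top and its origin 18 mm below this point.
- reagent: bystander: white-capped round reagent bottle, 49 mm across, 117 mm high; origin at the centre of its underside
- tester: bystander: black hand tester, 56 x 122 x 54 mm; origin at the centre of its underside
- adapter: bystander: black power adapter, 89 x 45 x 30 mm; origin at the centre of its underside

How it is judged:
By the outcome, as a careful person would: the job done as asked, in the order asked, and still so for the second after the job is handed in, with the robot touching nothing.
It also fails if it takes over 72 s, if anything falls off the work surface, if the arm or the gripper's body presses on something with over 40 N, if the wrist force passes 120 N, or if a joint passes its speed limit or range.

ROBOT

A 7-joint arm with a two-finger parallel gripper is mounted at the origin on a cart in front of the work surface, level with it; the furniture and walls round the work are solid. World frame = base frame: x ahead of the robot, y to its left, z up, the work surface at z = 0. Lengths are in mm, angles in rad, forces in N, time in s.
With the tool pointing down it reaches from about 400 to 750 mm from the base axis. Payload 19.5 kg.
Tool frame: the origin (TCP) lies at the very end of the fingers, on their centre line; the grasp point (between the pads) lies 19 mm behind it; z points along the fingers, y is the line along which they close (so a half turn about z gives the same grasp; the last joint's range is limited). The gripper opens to 85 mm and grips with 20 to 120 N. Pads are 22 mm wide; open, the fingers measure 114 mm over their backs; the gripper's body (76 mm by 85 mm) begins 54 mm behind the grasp point. The pads swing forward as they close: fully open they stand 13 mm farther back than shut.
Start: joints at [1.3, 0.707, -0.028, 1.485, 0.022, 0.951, -0.075], TCP at [130.409, -559.987, 211.068] pointing down, gripper open.
Joint ranges: [-2.71, 2.71], [-0.32, 2.16], [-1.57, 1.52], [0, 2.45], [-1.46, 4.6], [0, 2.02], [-2.83, 2.83]. Speed limits (rad/s): [1.89, 1.89, 2.57, 2.57, 3.01, 3.01, 3.01].

INTERFACE

Orientations are given as a rotation vector (axis times angle).
In Python, from bench import observe, capture, camera_params, env, search_frame, regions_of gives the robot as it stands.
- The arm moves only by the tool step_arm, never from a script. Its argument "rows" is a list of rows, each an object of numbers: "tx", "ty", "tz": the shift along the tool's x, y, z scaled (see below); "ax", "ay", "az": the turn, a rotation vector about the tool's x, y, z scaled (see below). In form: [{"tx": .., "ty": .., "tz": .., "ax": .., "ay": .., "az": ..}, ...]. A call has 1 to 10 rows; each row shifts and turns the commanded pose from where the row before left it, along the tool's axes as they then stand; what a row does not reach is not made up. The controller multiplies each number of a shift by 0.1 m and each number of a turn by 180 degrees. A row lasts 1/8 s, in which the tool goes at most 62.5 mm and 10.7 degrees, less where a joint would pass 70% of its speed; a pose out of reach is approached as far as the arm can. A call with a number of a shift or a turn outside -1 to 1 is refused whole. A call with a gripper value outside its range is refused whole. "fingers" is the opening, from 0 (shut) to 1 (fully open), set as the call begins (left out, the last holds). The fingers move at their own pace and stop on an object; the grip force is fixed at half the most. Time passes only in rows, so rows that do not move let the fingers close. It gives the time, the measured TCP pose, the force, the opening and the grip force at its end, in the units of the state.
- observe(): the state, without advancing time (a new reading comes with each control period).
- capture(name): name is "scene" or "top"; returns the picture (384x512x3 uint8, red, green, blue); there is no depth.
- camera_params(name): a dict with "K" (3x3 intrinsics, pixels), "R" (3x3) and "t" (3): a world point X has camera coordinates R X + t. Camera axes: x right, y down, z forward; pixel columns grow to the right and rows downward; lengths in mm; the calibration is good to about 2 mm. A picture is of the moment at which its call begins. camera_params takes no time and is no camera call.
- env.sign_off(): hands the job in; it is judged then, once.
Trained networks look in the newest picture that a camera, given by its name, has taken for a name from the list of things; names that differ only in an ending like _2 or _b are one class to them, and where a whole thing is asked for, a point or a joint stands for the part that bears it (a point fixed in the world has none). Each returns a list of dicts, best first, with "p" (0 to 1); they miss things now and then, are a little off and sometimes report something else, mostly with a low value. They report only what shows in the picture. A call takes as long as a camera call.
- search_frame(query, camera): "rect" ([left, top, right, bottom] in pixels, round what is visible of it).
- regions_of(query, camera): "pixels" (384x512 bool, what is visible of it) and "rect" ([left, top, right, bottom] in pixels, round what is visible of it).
The state is a dict: "time_s": time; "qpos": joint angles; "qvel": joint speeds; "tau": joint torques, N m; "tcp_pos": TCP position; "tcp_rot": TCP orientation; "wrist_force": force on the tool from outside, world axes, zero at the start; "wrist_torque": the same for the moment, N m; "width": opening from 0.0 (shut) to 1.0 (fully open); "grip_force": force on a finger pad.
Only numpy, scipy, OpenCV 4.12 (cv2) and the standard library are available. Lean on these libraries where they do the work, as an engineer would, in place of code of your own. Each camera call takes 0.05 s, during which the arm holds its last target. There are 200 camera calls.

## Working session

There is one attempt and no reset: what is moved stays moved. The work goes in short steps, Python scripts to look and compute and a tool call to move; the robot and the scene stay as the last step left them, time stands still between calls to the robot, and variables do not carry over. Pictures are saved under pics/ and viewed, at most 10 in all, crops included, and the job is handed in when it is done.

Besides the shell and the picture viewer there is one more tool, called after "Request:" as name(argument=value, ...), one argument or row to a line, values as JSON. step_arm: Moves the arm, as the interface text tells. Its arguments: {"type":"object","properties":{"rows":{"type":"array"},"fingers":{"type":"number"}},"required":["rows"]}

```bash
mkdir -p pics; ls; cat > h.py <<'E'
import numpy as np, cv2
from bench import *
def save(name,im,s=1.5): cv2.imwrite(name,cv2.resize(im,None,fx=s,fy=s,interpolation=cv2.INTER_CUBIC)[:,:,::-1])
def proj(c,X):
    p=camera_params(c);q=np.array(p["R"])@np.array(X,float).T+np.array(p["t"])[:,None] if np.ndim(X)>1 else (np.array(p["R"])@X+p["t"])[:,None]
    u=np.array(p["K"])@q;return (u[:2]/u[2]).T
def back(c,uv,z):
    p=camera_params(c);R=np.array(p["R"]);C=-R.T@np.array(p["t"]);d=R.T@np.linalg.inv(p["K"])@np.array([uv[0],uv[1],1.])
    return C+d*(z-C[2])/d[2]
E
python3 - <<'E'
from h import *
a=capture("scene");b=capture("top")
print(a.shape)
cv2.imwrite("pics/a.png",np.vstack([a])[:,:,::-1].repeat(1,0)); save("pics/b.png",b)
np.save("a.npy",a);np.save("b.npy",b)
for c in("scene","top"):
    p=camera_params(c);print(c,-np.array(p["R"]).T@p["t"],np.array(p["K"])[0,0])
    for n in("control_box","hatch","stud","stud_slot","stud_key","stand_top","reagent","tester","adapter"):
        print(n,[(np.round(d["rect"]).tolist(),round(d["p"],2)) for d in search_frame(n,c)[:2]])
print(observe())
E
```

```text
pics
(384, 512, 3)
scene [ -68.85537974  484.0624813  1087.02959585] 387.90291952685277
control_box [([238.0, 143.0, 303.0, 200.0], 0.61)]
hatch [([248.0, 157.0, 279.0, 182.0], 0.94)]
stud []
stud_slot []
stud_key []
stand_top [([201.0, 241.0, 221.0, 271.0], 0.82)]
reagent [([236.0, 199.0, 254.0, 228.0], 0.77)]
tester [([332.0, 134.0, 354.0, 160.0], 0.81)]
adapter [([124.0, 292.0, 152.0, 309.0], 0.74)]
top [ 401.18455351  -76.87439496 1524.16091504] 362.69346556437034
control_box [([280.0, 167.0, 335.0, 205.0], 0.74)]
hatch [([286.0, 167.0, 313.0, 194.0], 0.61)]
stud []
stud_slot []
stud_key [([204.0, 209.0, 213.0, 219.0], 0.5)]
stand_top [([202.0, 202.0, 222.0, 222.0], 0.48)]
reagent []
tester [([360.0, 197.0, 392.0, 214.0], 0.95)]
adapter [([142.0, 195.0, 163.0, 213.0], 0.76)]
{'time_s': 1.0, 'qpos': array([ 1.30029237,  0.70651324, -0.02760569,  1.48456368,  0.02200383,
        0.95091965, -0.07549565]), 'qvel': array([-0.00051438,  0.00055149,  0.00134467,  0.00184127,  0.00232663,
        0.00067912,  0.00019383]), 'tau': array([-1.03007958e-03, -8.82979488e+01,  1.23457778e+00, -2.36371851e+01,
        1.70486775e-02,  1.88847465e-03,  1.68704406e-05]), 'tcp_pos': array([ 130.41828265, -559.9958593 ,  211.06890092]), 'tcp_rot': array([-3.12095769e+00, -3.58594218e-01,  1.19899330e-05]), 'wrist_force': array([0.08887974, 0.29055358, 0.27104455]), 'wrist_torque': array([-0.00197754, -0.00769468,  0.00022737]), 'grip_force': 0.0, 'width': 0.9983900966695467}
```

View pics/b.png

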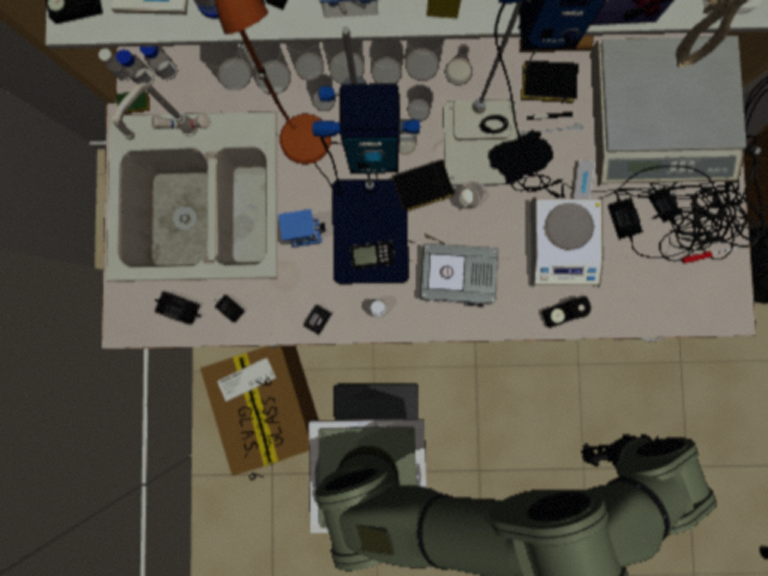

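View pics/a.png

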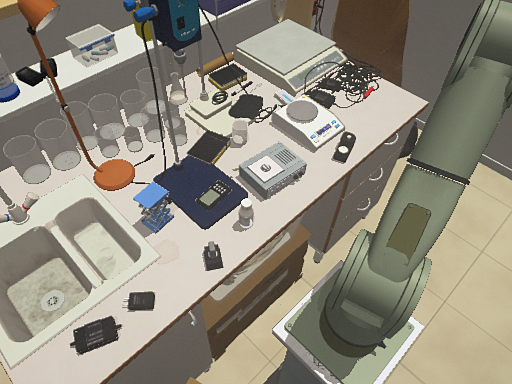

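Top view: box about (306,182) px, stand with key (212,213), bottle (251,205), tester right, and adapters left. Scene view: stand at (212,256), box at (271,171). Next I'll crop in for a closer look.

```bash
python3 - <<'E'
from h import *
a=np.load("a.npy");b=np.load("b.npy")
def crop(im,x,y,w,h,s): return cv2.resize(im[y:y+h,x:x+w],None,fx=s,fy=s,interpolation=cv2.INTER_CUBIC)
top=np.hstack([crop(b,270,160,66,48,6),crop(b,190,195,40,48,6)])
bot=np.hstack([crop(a,235,138,72,48+18,4.5),crop(a,195,232,36,66,4.5)])
bot=cv2.copyMakeBorder(bot,0,0,0,top.shape[1]-bot.shape[1],cv2.BORDER_CONSTANT)
cv2.imwrite("pics/c.png",np.vstack([top,bot])[:,:,::-1])
for c,n in(("top","control_box"),("top","hatch"),("top","stud_key"),("top","stand_top"),("top","reagent"),("top","adapter"),("scene","control_box"),("scene","hatch"),("scene","stud_key"),("scene","stud"),("scene","stand_top"),("scene","reagent"),("scene","adapter")):
    for d in regions_of(n,c)[:2]:
        m=d["pixels"].astype(np.uint8);ys,xs=np.nonzero(m);r=cv2.minAreaRect(np.c_[xs,ys].astype(np.float32))
        ct=np.array([xs.mean(),ys.mean()])
        print(c,n,round(d["p"],2),len(xs),ct.round(1),np.round(r[0],1),np.round(r[1],1),round(r[2],1),back(c,ct,30).round(0))
        np.save(f"m_{c}_{n}.npy",m)
        
E
```

```text
top control_box 0.69 1828 [305.3 182.2] [305.3 182.3] [49.4 38.4] 3.8 [ 550. -261.   30.]
top hatch 0.81 488 [297.3 181.3] [297. 181.] [22. 22.] 90.0 [ 554. -228.   30.]
top stud_key 0.75 526 [297.1 180.7] [297.5 180.5] [23. 23.] 90.0 [ 557. -227.   30.]
top stud_key 0.56 57 [209.6 212.4] [209.5 212. ] [8. 7.] 90.0 [433. 137.  30.]
top stand_top 0.66 204 [211.6 212.7] [211.4 212.7] [13.5 18.5] 29.7 [431. 128.  30.]
top reagent 0.49 58 [209.5 212.2] [209.5 212. ] [8. 7.] 90.0 [434. 137.  30.]
top adapter 0.54 215 [152.5 204.6] [152.2 204.8] [18.4 12. ] 45.0 [470. 372.  30.]
scene hatch 0.83 506 [265.8 168. ] [266. 168.] [26.9 22.6] 45.0 [ 568. -248.   30.]
scene stud_key 0.59 95 [211.6 250.6] [212.  249.5] [15.  8.] 90.0 [442. 126.  30.]
scene stud_key 0.24 37 [265.1 166.7] [265.2 166.8] [5.7 6.4] 45.0 [ 574. -250.   30.]
scene stand_top 0.53 327 [212.4 258.3] [212.4 256.6] [25.1 16.6] 79.7 [420. 142.  30.]
scene reagent 0.67 346 [245.6 213.8] [245.5 213. ] [28. 13.] 90.0 [470. -49.  30.]
scene adapter 0.63 477 [140.4 300.5] [139. 300.] [18. 30.] 90.0 [460. 379.  30.]
```

View pics/c.png

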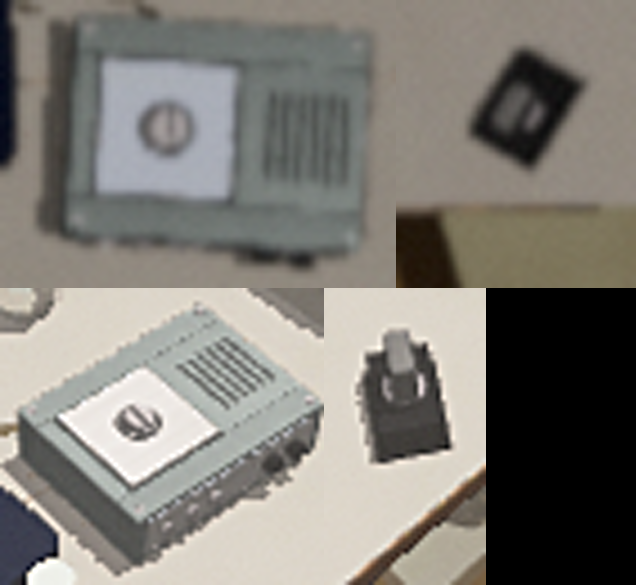

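```bash
cat > fit.py <<'E'
from h import *
from scipy.optimize import minimize
from scipy.spatial import ConvexHull
def rect(w,d,z): return np.array([[sx*w/2,sy*d/2,z] for sx,sy in((1,1),(1,-1),(-1,-1),(-1,1))])
def place(P,x,y,t): 
    c,s=np.cos(t),np.sin(t);return P@np.array([[c,s,0],[-s,c,0],[0,0,1]])+[x,y,0]
S=16
def cover(c,P,win):
    u=proj(c,P);u=u[ConvexHull(u).vertices];x,y,w,h=win
    m=np.zeros((h*S,w*S),np.uint8);cv2.fillConvexPoly(m,np.round((u+.5-[x,y])*S*16-8).astype(np.int32),255,shift=4)
    return cv2.GaussianBlur(cv2.resize(m,(w,h),interpolation=cv2.INTER_AREA).astype(float)/255,(0,0),.6)
def cost(p,c,im,win,shapes,mask):
    x,y,w,h=win;g=im[y:y+h,x:x+w].astype(float).mean(2)[mask];A=np.stack([np.ones(mask.sum())]+[cover(c,place(P,*p),win)[mask] for P in shapes],1)
    r=g-A@np.linalg.lstsq(A,g,rcond=None)[0];return (r**2).mean()
def fit(p0,jobs):
    f=lambda q:sum(cost([q[0]*10,q[1]*10,q[2]],*j) for j in jobs)
    q0=np.array([p0[0]/10,p0[1]/10,p0[2]])
    r=minimize(f,q0,method="Nelder-Mead",options=dict(initial_simplex=q0+np.vstack([np.zeros(3),np.diag([1,1,.1])]),xatol=1e-3,fatol=1e-3))
    return r.x*[10,10,1],r.fun
E
python3 - <<'E'
from fit import *
a=np.load("a.npy");b=np.load("b.npy")
H=[rect(92,92,63.5)]
def job(c,im,win,sh,hole=None):
    m=np.ones(win[3:1:-1],bool)
    if hole is not None:
        u=proj(c,np.array(hole)[None])[0];yy,xx=np.mgrid[:win[3],:win[2]];m=np.hypot(xx+win[0]-u[0],yy+win[1]-u[1])>6
    return (c,im,win,sh,m)
s=(556,-225,68)
jt=job("top",b,(283,166,30,30),H,s);js=job("scene",a,(245,153,38,31),H,s)
for J in([jt],[js],[jt,js]): print("hatch",[np.round(v,3) for v in fit((556,-225,-.05),J)])
K=np.array([*rect(34,18,34+4),*rect(34,18,84)])
ST=[np.vstack([rect(72,52,0),rect(64,44,34)]),K]
jt=job("top",b,(200,200,24,25),ST);js=job("scene",a,(198,236,28,38),ST)
for J in([jt],[js],[jt,js]): print("stand",[np.round(v,3) for v in fit((431,130,-.6),J)])
E
```

```text
hatch [array([ 5.51802e+02, -2.24375e+02, -8.50000e-02]), np.float64(95.858)]
hatch [array([ 5.50924e+02, -2.25092e+02, -8.30000e-02]), np.float64(1105.062)]
hatch [array([ 5.50995e+02, -2.24628e+02, -8.70000e-02]), np.float64(1208.088)]
stand [array([432.51 , 133.408,  -0.565]), np.float64(85.831)]
stand [array([431.512, 132.917,  -0.561]), np.float64(616.069)]
stand [array([431.694, 133.101,  -0.56 ]), np.float64(715.095)]
```

```bash
cat > plan.py <<'E'
from h import *
from scipy.spatial.transform import Rotation as R
import json
def pose():
    o=observe();return np.array(o["tcp_pos"]),R.from_rotvec(o["tcp_rot"])
def yaw(r): 
    x=r.as_matrix()[:,0];return np.arctan2(x[1],x[0])
def down(t): return R.from_matrix(np.array([[np.cos(t),np.sin(t),0],[np.sin(t),-np.cos(t),0],[0,0,-1]]))
def rows(p1,t1,n,arc=False,t0=None,start=None):
    p,r=pose() if start is None else start
    t0=yaw(r) if t0 is None else t0;p0=p.copy();p1=np.array(p1,float);r0=r;out=[]
    for i in range(1,n+1):
        s=i/n
        if arc:
            a0,a1=[np.arctan2(q[1],q[0]) for q in(p0,p1)];d0,d1=[np.hypot(*q[:2]) for q in(p0,p1)]
            a=a0+s*(a1-a0);d=d0+s*(d1-d0);q=np.array([d*np.cos(a),d*np.sin(a),p0[2]+s*(p1[2]-p0[2])])
        else: q=p0+s*(p1-p0)
        w=down(t0+s*(t1-t0))
        sh=np.round(r.inv().apply(q-p)/100,3);tu=np.round((r.inv()*w).as_rotvec()/np.pi,4)
        out.append(dict(zip(("tx","ty","tz","ax","ay","az"),[float(v) for v in(*sh,*tu)])))
        p=p+r.apply(sh*100);r=r*R.from_rotvec(tu*np.pi)
    for k in range(0,n,10): print(json.dumps([{a:b for a,b in o.items() if b} for o in out[k:k+10]]))
    return p,r
E
python3 -c "
from plan import *
rows((432,133.1,170),2.58,20,True)"
```

```text
[{"tx": 0.466, "ty": -0.081, "tz": 0.021, "az": -0.0374}, {"tx": 0.464, "ty": -0.064, "tz": 0.02, "az": -0.0374}, {"tx": 0.46, "ty": -0.047, "tz": 0.021, "az": -0.0375}, {"tx": 0.457, "ty": -0.032, "tz": 0.02, "az": -0.0374}, {"tx": 0.453, "ty": -0.016, "tz": 0.021, "az": -0.0374}, {"tx": 0.448, "tz": 0.02, "az": -0.0374}, {"tx": 0.443, "ty": 0.015, "tz": 0.021, "az": -0.0374}, {"tx": 0.437, "ty": 0.029, "tz": 0.02, "az": -0.0375}, {"tx": 0.431, "ty": 0.044, "tz": 0.021, "az": -0.0374}, {"tx": 0.425, "ty": 0.057, "tz": 0.021, "az": -0.0374}]
[{"tx": 0.417, "ty": 0.071, "tz": 0.02, "az": -0.0374}, {"tx": 0.409, "ty": 0.084, "tz": 0.021, "az": -0.0374}, {"tx": 0.402, "ty": 0.097, "tz": 0.02, "az": -0.0375}, {"tx": 0.394, "ty": 0.108, "tz": 0.021, "az": -0.0374}, {"tx": 0.384, "ty": 0.121, "tz": 0.02, "az": -0.0374}, {"tx": 0.376, "ty": 0.131, "tz": 0.021, "az": -0.0374}, {"tx": 0.367, "ty": 0.143, "tz": 0.02, "az": -0.0375}, {"tx": 0.357, "ty": 0.152, "tz": 0.021, "az": -0.0374}, {"tx": 0.347, "ty": 0.163, "tz": 0.021, "az": -0.0374}, {"tx": 0.337, "ty": 0.171, "tz": 0.02, "az": -0.0374}]
```

Request:
step_arm(
  rows=[
    {"tx":0.466,"ty":-0.08,"az":-0.0374},
    {"tx":0.464,"ty":-0.064,"az":-0.0374},
    {"tx":0.46,"ty":-0.048,"az":-0.0374},
    {"tx":0.457,"ty":-0.032,"az":-0.0374},
    {"tx":0.453,"ty":-0.016,"az":-0.0374},
    {"tx":0.448,"az":-0.0374},
    {"tx":0.443,"ty":0.015,"az":-0.0374},
    {"tx":0.437,"ty":0.03,"az":-0.0374},
    {"tx":0.431,"ty":0.044,"az":-0.0374},
    {"tx":0.425,"ty":0.057,"az":-0.0374},
  ],
  fingers=1,
)

```text
$.rows[0]: bad value
```

Request:
step_arm(
  rows=[
    {"tx":0.417,"ty":0.071,"tz":0.04,"az":-0.0374},
    {"tx":0.409,"ty":0.084,"tz":0.04,"az":-0.0374},
    {"tx":0.402,"ty":0.097,"tz":0.04,"az":-0.0374},
    {"tx":0.394,"ty":0.108,"tz":0.04,"az":-0.0374},
    {"tx":0.384,"ty":0.12,"tz":0.04,"az":-0.0374},
    {"tx":0.376,"ty":0.13,"tz":0.04,"az":-0.0374},
    {"tx":0.367,"ty":0.143,"tz":0.04,"az":-0.0374},
    {"tx":0.357,"ty":0.152,"tz":0.04,"az":-0.0374},
    {"tx":0.347,"ty":0.163,"tz":0.04,"az":-0.0374},
    {"tx":0.337,"ty":0.17,"tz":0.05,"az":-0.0374},
  ],
)

```text
$.rows[0]: bad value
```

```bash
python3 -c "
from plan import *
o=observe();print(o['time_s'],o['tcp_pos'],yaw(pose()[1]),o['qpos'].round(2),o['wrist_force'])
save('pics/d.png',np.hstack([cv2.resize(capture('scene')[190:310,140:270],None,fx=3,fy=3),cv2.resize(capture('top')[150:270,150:260],None,fx=3,fy=3)]),1)
rows((432,133.1,44),2.58,8)"
```

```text
1.65 [ 130.41065857 -560.003404    211.08106975] 0.22878478093087798 [ 1.3   0.71 -0.03  1.48  0.02  0.95 -0.08] [ 1.23464952  0.29006028 -0.56932295]
[{"tx": 0.564, "ty": -0.758, "tz": 0.209, "az": -0.0936}, {"tx": 0.759, "ty": -0.563, "tz": 0.209, "az": -0.0935}, {"tx": 0.889, "ty": -0.318, "tz": 0.209, "az": -0.0936}, {"tx": 0.944, "ty": -0.047, "tz": 0.209, "az": -0.0935}, {"tx": 0.917, "ty": 0.228, "tz": 0.209, "az": -0.0936}, {"tx": 0.811, "ty": 0.485, "tz": 0.208, "az": -0.0935}, {"tx": 0.637, "ty": 0.698, "tz": 0.209, "az": -0.0936}, {"tx": 0.406, "ty": 0.853, "tz": 0.209, "az": -0.0935}]
```

View pics/d.png

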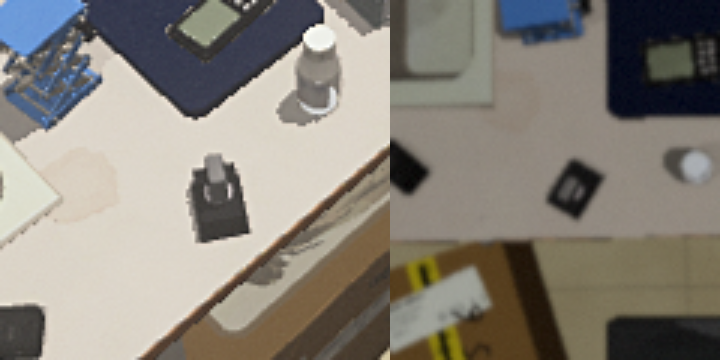

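The picture shows the stand with the key, undisturbed, and the arm hasn't moved. The call was refused because every row needs all six keys.

Request:
step_arm(
  rows=[
    {"tx":0.466,"ty":-0.08,"tz":0,"ax":0,"ay":0,"az":-0.0374},
    {"tx":0.464,"ty":-0.064,"tz":0,"ax":0,"ay":0,"az":-0.0374},
    {"tx":0.46,"ty":-0.048,"tz":0,"ax":0,"ay":0,"az":-0.0374},
    {"tx":0.457,"ty":-0.032,"tz":0,"ax":0,"ay":0,"az":-0.0374},
    {"tx":0.453,"ty":-0.016,"tz":0,"ax":0,"ay":0,"az":-0.0374},
    {"tx":0.448,"ty":0,"tz":0,"ax":0,"ay":0,"az":-0.0374},
    {"tx":0.443,"ty":0.015,"tz":0,"ax":0,"ay":0,"az":-0.0374},
    {"tx":0.437,"ty":0.03,"tz":0,"ax":0,"ay":0,"az":-0.0374},
    {"tx":0.431,"ty":0.044,"tz":0,"ax":0,"ay":0,"az":-0.0374},
    {"tx":0.425,"ty":0.057,"tz":0,"ax":0,"ay":0,"az":-0.0374},
  ],
  fingers=1,
)

```text
time_s: 3.0
tcp_pos: [446.0, -254.7, 211.1]
tcp_rot: [2.395, 2.033, 0.0]
wrist_force: [0.3, 0.3, 0.3]
width: 1.001
grip_force: 0.0
```

Request:
step_arm(
  rows=[
    {"tx":0.417,"ty":0.071,"tz":0.04,"ax":0,"ay":0,"az":-0.0374},
    {"tx":0.409,"ty":0.084,"tz":0.04,"ax":0,"ay":0,"az":-0.0374},
    {"tx":0.402,"ty":0.097,"tz":0.04,"ax":0,"ay":0,"az":-0.0374},
    {"tx":0.394,"ty":0.108,"tz":0.04,"ax":0,"ay":0,"az":-0.0374},
    {"tx":0.384,"ty":0.12,"tz":0.04,"ax":0,"ay":0,"az":-0.0374},
    {"tx":0.376,"ty":0.13,"tz":0.04,"ax":0,"ay":0,"az":-0.0374},
    {"tx":0.367,"ty":0.143,"tz":0.04,"ax":0,"ay":0,"az":-0.0374},
    {"tx":0.357,"ty":0.152,"tz":0.04,"ax":0,"ay":0,"az":-0.0374},
    {"tx":0.347,"ty":0.163,"tz":0.04,"ax":0,"ay":0,"az":-0.0374},
    {"tx":0.337,"ty":0.17,"tz":0.05,"ax":0,"ay":0,"az":-0.0374},
  ],
)

```text
time_s: 4.25
tcp_pos: [431.9, 134.0, 170.1]
tcp_rot: [0.867, 3.019, 0.001]
wrist_force: [-0.7, -0.3, -0.5]
width: 1.002
grip_force: 0.0
```

```bash
python3 -c "
from plan import *
o=observe();print(o['time_s'],o['tcp_pos'],yaw(pose()[1]),o['qpos'].round(2),o['wrist_force'])
save('pics/e.png',np.hstack([cv2.resize(capture('scene')[180:310,140:270],None,fx=3,fy=3),cv2.resize(capture('top')[150:280,150:260],None,fx=3,fy=3)]),1)
rows((432,133.1,44),2.58,8)"
```

```text
4.25 [431.94376296 134.02335206 170.09024629] 2.582388146284387 [-0.05  0.64 -0.55  1.96  0.52  0.68  0.09] [-0.74940027 -0.32094078 -0.53537612]
[{"tx": -0.003, "ty": -0.003, "tz": 0.158, "ax": 0.0004, "ay": -0.0004, "az": 0.0003}, {"tx": -0.003, "ty": -0.002, "tz": 0.157, "az": 0.0002}, {"tx": -0.003, "ty": -0.002, "tz": 0.158, "az": 0.0003}, {"tx": -0.003, "ty": -0.003, "tz": 0.157, "az": 0.0002}, {"tx": -0.003, "ty": -0.002, "tz": 0.158, "az": 0.0003}, {"tx": -0.003, "ty": -0.002, "tz": 0.158, "az": 0.0003}, {"tx": -0.003, "ty": -0.003, "tz": 0.157, "az": 0.0002}, {"tx": -0.003, "ty": -0.002, "tz": 0.158, "az": 0.0003}]
```

View pics/e.png

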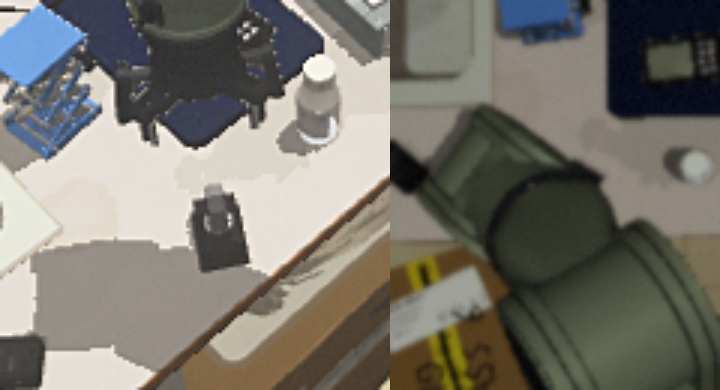

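The open gripper hangs above the stand, with the fingers either side at about (150,130) and (255,115) in the crop and the key upright below. I'm going down.

Request:
step_arm(
  rows=[
    {"tx":-0.008,"ty":-0.004,"tz":0.25,"ax":0,"ay":0,"az":0.001},
    {"tx":-0.006,"ty":-0.004,"tz":0.25,"ax":0,"ay":0,"az":0},
    {"tx":0,"ty":0,"tz":0.25,"ax":0,"ay":0,"az":0},
    {"tx":0,"ty":0,"tz":0.2,"ax":0,"ay":0,"az":0},
    {"tx":0,"ty":0,"tz":0.15,"ax":0,"ay":0,"az":0},
    {"tx":0,"ty":0,"tz":0.1,"ax":0,"ay":0,"az":0},
    {"tx":0,"ty":0,"tz":0.05,"ax":0,"ay":0,"az":0},
    {"tx":0,"ty":0,"tz":0,"ax":0,"ay":0,"az":0},
  ],
)

```text
time_s: 5.35
tcp_pos: [433.1, 131.4, 45.2]
tcp_rot: [0.878, 3.016, -0.0]
wrist_force: [1.0, 0.4, -0.7]
width: 1.004
grip_force: 0.0
```

Request:
step_arm(
  rows=[
    {"tx":0,"ty":0,"tz":0,"ax":0,"ay":0,"az":0},
    {"tx":0,"ty":0,"tz":0,"ax":0,"ay":0,"az":0},
    {"tx":0,"ty":0,"tz":0,"ax":0,"ay":0,"az":0},
    {"tx":0,"ty":0,"tz":0,"ax":0,"ay":0,"az":0},
    {"tx":0,"ty":0,"tz":0,"ax":0,"ay":0,"az":0},
    {"tx":0,"ty":0,"tz":0,"ax":0,"ay":0,"az":0},
    {"tx":0,"ty":0,"tz":0,"ax":0,"ay":0,"az":0},
    {"tx":0,"ty":0,"tz":0,"ax":0,"ay":0,"az":0},
  ],
  fingers=0,
)

```text
time_s: 6.35
tcp_pos: [433.1, 131.4, 45.3]
tcp_rot: [0.877, 3.016, 0.0]
wrist_force: [-0.2, -0.7, 5.5]
width: 0.196
grip_force: 58.5
```

```bash
python3 -c "
from plan import *
o=observe();print(o['time_s'],o['tcp_pos'],yaw(pose()[1]),o['wrist_force'],o['wrist_torque'],o['width']*85,o['grip_force'])"
```

```text
6.35 [433.08193452 131.41656635  45.31313515] 2.5755062921799854 [-0.18440323 -0.71352501  5.47682651] [-0.06539477  0.20761249  0.00353071] 16.702338012943247 58.47396969795227
```

Request:
step_arm(
  rows=[
    {"tx":0,"ty":0,"tz":-0.05,"ax":0,"ay":0,"az":0},
    {"tx":0,"ty":0,"tz":-0.1,"ax":0,"ay":0,"az":0},
    {"tx":0,"ty":0,"tz":-0.2,"ax":0,"ay":0,"az":0},
    {"tx":0,"ty":0,"tz":-0.25,"ax":0,"ay":0,"az":0},
    {"tx":0,"ty":0,"tz":-0.25,"ax":0,"ay":0,"az":0},
    {"tx":0,"ty":0,"tz":-0.25,"ax":0,"ay":0,"az":0},
    {"tx":0,"ty":0,"tz":-0.25,"ax":0,"ay":0,"az":0},
    {"tx":0,"ty":0,"tz":-0.1,"ax":0,"ay":0,"az":0},
    {"tx":0,"ty":0,"tz":0,"ax":0,"ay":0,"az":0},
  ],
)

```text
time_s: 7.48
tcp_pos: [433.1, 131.3, 190.3]
tcp_rot: [0.878, 3.016, 0.0]
wrist_force: [0.6, -0.6, -1.2]
width: 0.193
grip_force: 58.9
```

```bash
python3 -c "
from plan import *
o=observe();print(o['time_s'],o['tcp_pos'],yaw(pose()[1]),pose()[1].as_matrix()[:,2].round(4),o['wrist_force'],o['width']*85,o['qpos'].round(2))
s=rows((551.3,-224.7,190),2.967,10,True)"
```

```text
7.475 [433.12745561 131.25532297 190.33774435] 2.5751872943251826 [ 6.e-04  1.e-04 -1.e+00] [ 0.61959975 -0.59038464 -1.15340268] 16.38650930168847 [-0.02  0.61 -0.59  1.93  0.49  0.75  0.11]
[{"tx": -0.327, "ty": -0.107, "ax": 0.0001, "ay": 0.0001, "az": -0.0125}, {"tx": -0.32, "ty": -0.149, "tz": 0.001, "az": -0.0124}, {"tx": -0.308, "ty": -0.19, "az": -0.0125}, {"tx": -0.29, "ty": -0.231, "tz": 0.001, "az": -0.0125}, {"tx": -0.268, "ty": -0.269, "az": -0.0125}, {"tx": -0.24, "ty": -0.306, "az": -0.0124}, {"tx": -0.208, "ty": -0.34, "tz": 0.001, "ay": 0.0001, "az": -0.0125}, {"tx": -0.171, "ty": -0.369, "az": -0.0125}, {"tx": -0.13, "ty": -0.395, "az": -0.0124}, {"tx": -0.086, "ty": -0.417, "az": -0.0125}]
```

Request:
step_arm(
  rows=[
    {"tx":-0.327,"ty":-0.107,"tz":0,"ax":0,"ay":0,"az":-0.0125},
    {"tx":-0.32,"ty":-0.149,"tz":0,"ax":0,"ay":0,"az":-0.0125},
    {"tx":-0.308,"ty":-0.19,"tz":0,"ax":0,"ay":0,"az":-0.0125},
    {"tx":-0.29,"ty":-0.231,"tz":0,"ax":0,"ay":0,"az":-0.0125},
    {"tx":-0.268,"ty":-0.269,"tz":0,"ax":0,"ay":0,"az":-0.0125},
    {"tx":-0.24,"ty":-0.306,"tz":0,"ax":0,"ay":0,"az":-0.0125},
    {"tx":-0.208,"ty":-0.34,"tz":0,"ax":0,"ay":0,"az":-0.0125},
    {"tx":-0.171,"ty":-0.369,"tz":0,"ax":0,"ay":0,"az":-0.0125},
    {"tx":-0.13,"ty":-0.395,"tz":0,"ax":0,"ay":0,"az":-0.0125},
    {"tx":-0.086,"ty":-0.417,"tz":0,"ax":0,"ay":0,"az":-0.0125},
  ],
)

```text
time_s: 8.72
tcp_pos: [551.2, -225.6, 188.8]
tcp_rot: [-0.269, -3.129, -0.001]
wrist_force: [0.3, -0.0, -0.7]
width: 0.198
grip_force: 58.8
```

```bash
python3 -c "
from plan import *
o=observe();print(o['time_s'],o['tcp_pos'],yaw(pose()[1]),pose()[1].as_matrix()[:,2].round(4),o['wrist_force'],o['wrist_torque'],o['qpos'].round(2))
p,r=pose()
p,r=rows((551.3,-224.7,115),2.967,6)"
```

```text
8.725 [ 551.23173218 -225.63946729  188.76493253] 2.969925657587815 [-1.4e-03  5.0e-04 -1.0e+00] [ 0.25404992 -0.0074588  -0.73286032] [-0.00999344  0.03771612  0.00829974] [ 0.68  0.85 -0.76  1.42  0.61  1.11  1.22]
[{"ty": 0.002, "tz": 0.123, "ax": 0.0001, "ay": -0.0005, "az": 0.0002}, {"ty": 0.001, "tz": 0.123, "az": 0.0001}, {"ty": 0.002, "tz": 0.123, "az": 0.0002}, {"ty": 0.001, "tz": 0.123, "az": 0.0001}, {"tx": 0.001, "ty": 0.002, "tz": 0.123, "az": 0.0002}, {"ty": 0.001, "tz": 0.123, "az": 0.0001}]
```

Request:
step_arm(
  rows=[
    {"tx":0,"ty":0.002,"tz":0.15,"ax":0,"ay":-0.0004,"az":0.001},
    {"tx":0,"ty":0.002,"tz":0.2,"ax":0,"ay":0,"az":0},
    {"tx":0,"ty":0.003,"tz":0.2,"ax":0,"ay":0,"az":0},
    {"tx":0,"ty":0.002,"tz":0.15,"ax":0,"ay":0,"az":0},
    {"tx":0,"ty":0,"tz":0.08,"ax":0,"ay":0,"az":0},
    {"tx":0,"ty":0,"tz":0.02,"ax":0,"ay":0,"az":0},
    {"tx":0,"ty":0,"tz":0,"ax":0,"ay":0,"az":0},
  ],
)

```text
time_s: 9.6
tcp_pos: [551.9, -223.6, 110.4]
tcp_rot: [0.277, 3.128, -0.0]
wrist_force: [0.0, 1.1, -0.9]
width: 0.192
grip_force: 58.9
```

```bash
python3 -c "
from plan import *
o=observe();print(o['time_s'],o['tcp_pos'],yaw(pose()[1]),pose()[1].as_matrix()[:,2].round(4),o['wrist_force'],o['wrist_torque'],o['qpos'].round(2))
a=capture('scene');np.save('a2.npy',a);b=capture('top')
p,r=pose();X=np.array([p-[0,0,29.3],p-[0,0,11.3],[551.3,-224.7,65],[551.3,-224.7,72.5]]);print(proj('scene',X))
save('pics/f.png',np.hstack([cv2.resize(a[110:190,230:310],None,fx=5,fy=5,interpolation=cv2.INTER_CUBIC),cv2.resize(b[140:220,260:340],None,fx=5,fy=5)]),1)
"
```

```text
9.6 [ 551.91897087 -223.60059321  110.42249578] 2.9650211251803773 [ 1.7e-03 -2.0e-04 -1.0e+00] [ 0.02817647  1.05489653 -0.89780285] [-0.03918319 -0.01304491  0.00440512] [ 0.66  0.94 -0.7   1.51  0.7   0.95  1.14]
[[265.10299551 164.03597306]
 [265.34506084 160.51469525]
 [265.2206303  167.10922334]
 [265.32043954 165.67781507]]
```

View pics/f.png

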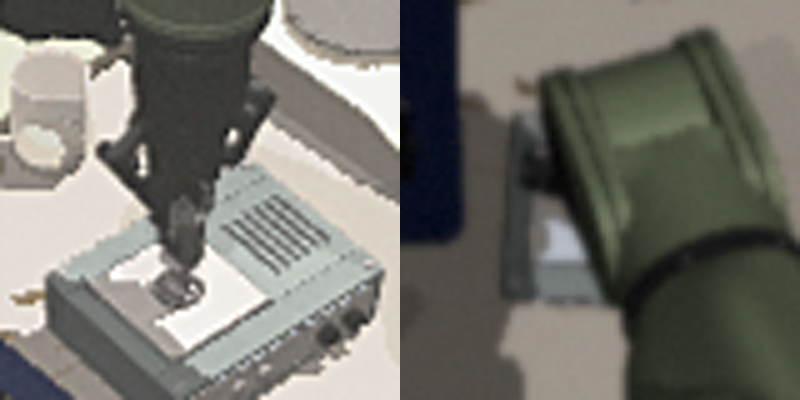

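The blade tip sits at about (177,272) in the crop, just above the stud at (178,290), so it's well aligned in the scene view. I'll correct y by about -1.1 mm, then go down.

Request:
step_arm(
  rows=[
    {"tx":0,"ty":-0.012,"tz":0.01,"ax":0,"ay":0.0005,"az":0},
    {"tx":0,"ty":0,"tz":0.02,"ax":0,"ay":0,"az":0},
    {"tx":0,"ty":0,"tz":0.02,"ax":0,"ay":0,"az":0},
    {"tx":0,"ty":0,"tz":0.02,"ax":0,"ay":0,"az":0},
    {"tx":0,"ty":0,"tz":0.02,"ax":0,"ay":0,"az":0},
    {"tx":0,"ty":0,"tz":0.01,"ax":0,"ay":0,"az":0},
    {"tx":0,"ty":0,"tz":0.01,"ax":0,"ay":0,"az":0},
    {"tx":0,"ty":0,"tz":0,"ax":0,"ay":0,"az":0},
  ],
)

```text
time_s: 10.7
tcp_pos: [551.5, -224.8, 99.1]
tcp_rot: [-0.277, -3.129, -0.0]
wrist_force: [0.7, -0.1, -1.3]
width: 0.2
grip_force: 58.9
```

Request:
step_arm(
  rows=[
    {"tx":0,"ty":0,"tz":0.01,"ax":0,"ay":0,"az":0},
    {"tx":0,"ty":0,"tz":0.01,"ax":0,"ay":0,"az":0},
    {"tx":0,"ty":0,"tz":0.01,"ax":0,"ay":0,"az":0},
    {"tx":0,"ty":0,"tz":0.01,"ax":0,"ay":0,"az":0},
    {"tx":0,"ty":0,"tz":0.005,"ax":0,"ay":0,"az":0},
    {"tx":0,"ty":0,"tz":0,"ax":0,"ay":0,"az":0},
  ],
)

```text
time_s: 11.45
tcp_pos: [551.5, -224.8, 94.6]
tcp_rot: [-0.277, -3.129, -0.0]
wrist_force: [0.8, 0.4, 0.3]
width: 0.193
grip_force: 58.9
```

Request:
step_arm(
  rows=[
    {"tx":0,"ty":0,"tz":0.01,"ax":0,"ay":0,"az":0},
    {"tx":0,"ty":0,"tz":0.01,"ax":0,"ay":0,"az":0},
    {"tx":0,"ty":0,"tz":0.01,"ax":0,"ay":0,"az":0},
    {"tx":0,"ty":0,"tz":0,"ax":0,"ay":0,"az":0},
  ],
)

```text
time_s: 11.95
tcp_pos: [551.6, -224.8, 91.6]
tcp_rot: [-0.277, -3.129, -0.0]
wrist_force: [-0.8, -0.4, 4.5]
width: 0.192
grip_force: 59.5
```

Request:
step_arm(
  rows=[
    {"tx":0,"ty":0,"tz":0.01,"ax":0,"ay":0,"az":0},
    {"tx":0,"ty":0,"tz":0.01,"ax":0,"ay":0,"az":0},
    {"tx":0,"ty":0,"tz":0.01,"ax":0,"ay":0,"az":0},
    {"tx":0,"ty":0,"tz":0.01,"ax":0,"ay":0,"az":0},
  ],
)

```text
time_s: 12.45
tcp_pos: [551.6, -224.8, 87.7]
tcp_rot: [-0.277, -3.129, -0.0]
wrist_force: [0.3, 0.2, 6.7]
width: 0.2
grip_force: 59.8
```

Request:
step_arm(
  rows=[
    {"tx":0,"ty":0,"tz":0.005,"ax":0,"ay":0,"az":0},
    {"tx":0,"ty":0,"tz":0.005,"ax":0,"ay":0,"az":0},
  ],
)

```text
time_s: 12.7
tcp_pos: [551.7, -224.8, 86.7]
tcp_rot: [0.277, 3.129, 0.0]
wrist_force: [-0.1, -0.0, 6.8]
width: 0.194
grip_force: 59.8
```

Request:
step_arm(
  rows=[
    {"tx":0,"ty":0,"tz":0.005,"ax":0,"ay":0,"az":0},
    {"tx":0,"ty":0,"tz":0.005,"ax":0,"ay":0,"az":0},
  ],
)

```text
time_s: 12.95
tcp_pos: [551.7, -224.8, 85.8]
tcp_rot: [0.277, 3.129, 0.0]
wrist_force: [-0.4, 0.6, 7.9]
width: 0.198
grip_force: 59.9
```

Request:
step_arm(
  rows=[
    {"tx":0,"ty":0,"tz":0.005,"ax":0,"ay":0,"az":0},
    {"tx":0,"ty":0,"tz":0.004,"ax":0,"ay":0,"az":0},
  ],
)

```text
time_s: 13.2
tcp_pos: [551.7, -224.8, 84.9]
tcp_rot: [0.277, 3.129, 0.0]
wrist_force: [-0.5, -0.4, 7.3]
width: 0.194
grip_force: 59.9
```

Request:
step_arm(
  rows=[
    {"tx":0,"ty":0,"tz":0.005,"ax":0,"ay":0,"az":0},
    {"tx":0,"ty":0,"tz":0.002,"ax":0,"ay":0,"az":0},
  ],
)

```text
time_s: 13.45
tcp_pos: [551.7, -224.8, 84.2]
tcp_rot: [0.277, 3.129, 0.0]
wrist_force: [-1.1, 0.7, 7.7]
width: 0.196
grip_force: 60.0
```

Request:
step_arm(
  rows=[
    {"tx":0,"ty":0,"tz":0.004,"ax":0,"ay":0,"az":0},
    {"tx":0,"ty":0,"tz":0.002,"ax":0,"ay":0,"az":0},
  ],
)

```text
time_s: 13.7
tcp_pos: [551.7, -224.8, 83.6]
tcp_rot: [0.277, 3.129, 0.0]
wrist_force: [-0.8, 0.3, 7.9]
width: 0.196
grip_force: 60.0
```

Request:
step_arm(
  rows=[
    {"tx":0,"ty":0,"tz":0.004,"ax":0,"ay":0,"az":0},
    {"tx":0,"ty":0,"tz":0.002,"ax":0,"ay":0,"az":0},
  ],
)

```text
time_s: 13.95
tcp_pos: [551.7, -224.8, 83.0]
tcp_rot: [0.277, 3.129, -0.0]
wrist_force: [-0.3, 1.2, 7.9]
width: 0.195
grip_force: 60.0
```

Request:
step_arm(
  rows=[
    {"tx":0,"ty":0,"tz":0.004,"ax":0,"ay":0,"az":0},
    {"tx":0,"ty":0,"tz":0.002,"ax":0,"ay":0,"az":0},
  ],
)

```text
time_s: 14.2
tcp_pos: [551.7, -224.8, 82.5]
tcp_rot: [0.277, 3.129, 0.0]
wrist_force: [-1.3, -0.1, 9.1]
width: 0.195
grip_force: 60.1
```

Request:
step_arm(
  rows=[
    {"tx":0,"ty":0,"tz":0.004,"ax":0,"ay":0,"az":0},
    {"tx":0,"ty":0,"tz":0.002,"ax":0,"ay":0,"az":0},
  ],
)

```text
time_s: 14.45
tcp_pos: [551.7, -224.8, 81.9]
tcp_rot: [0.277, 3.129, 0.0]
wrist_force: [-1.2, 0.6, 9.9]
width: 0.195
grip_force: 60.1
```

Request:
step_arm(
  rows=[
    {"tx":0,"ty":0,"tz":0.004,"ax":0,"ay":0,"az":0},
    {"tx":0,"ty":0,"tz":0.002,"ax":0,"ay":0,"az":0},
  ],
)

```text
time_s: 14.7
tcp_pos: [551.7, -224.8, 81.3]
tcp_rot: [0.277, 3.129, 0.0]
wrist_force: [-1.0, 0.4, 9.4]
width: 0.197
grip_force: 60.1
```

Request:
step_arm(
  rows=[
    {"tx":0,"ty":0,"tz":0.004,"ax":0,"ay":0,"az":0},
    {"tx":0,"ty":0,"tz":0.002,"ax":0,"ay":0,"az":0},
  ],
)

```text
time_s: 14.95
tcp_pos: [551.7, -224.8, 80.7]
tcp_rot: [0.277, 3.129, 0.0]
wrist_force: [-0.5, -0.7, 9.2]
width: 0.193
grip_force: 60.2
```

Request:
step_arm(
  rows=[
    {"tx":0,"ty":0,"tz":0.004,"ax":0,"ay":0,"az":0},
    {"tx":0,"ty":0,"tz":0.002,"ax":0,"ay":0,"az":0},
  ],
)

```text
time_s: 15.2
tcp_pos: [551.7, -224.8, 80.1]
tcp_rot: [0.277, 3.129, -0.0]
wrist_force: [-1.0, -0.1, 9.4]
width: 0.194
grip_force: 60.2
```

Request:
step_arm(
  rows=[
    {"tx":0,"ty":0,"tz":0.004,"ax":0,"ay":0,"az":0},
    {"tx":0,"ty":0,"tz":0.002,"ax":0,"ay":0,"az":0},
  ],
)

```text
time_s: 15.45
tcp_pos: [551.7, -224.8, 79.6]
tcp_rot: [0.277, 3.129, 0.0]
wrist_force: [-0.6, 0.6, 10.9]
width: 0.194
grip_force: 60.3
```

Request:
step_arm(
  rows=[
    {"tx":0,"ty":0,"tz":0.004,"ax":0,"ay":0,"az":0},
    {"tx":0,"ty":0,"tz":0.002,"ax":0,"ay":0,"az":0},
  ],
)

```text
time_s: 15.7
tcp_pos: [551.7, -224.8, 79.0]
tcp_rot: [0.277, 3.129, 0.0]
wrist_force: [-1.1, 0.8, 10.6]
width: 0.196
grip_force: 60.3
```

Request:
step_arm(
  rows=[
    {"tx":0,"ty":0,"tz":0.004,"ax":0,"ay":0,"az":0},
    {"tx":0,"ty":0,"tz":0.002,"ax":0,"ay":0,"az":0},
  ],
)

```text
time_s: 15.95
tcp_pos: [551.7, -224.8, 78.4]
tcp_rot: [0.277, 3.129, -0.0]
wrist_force: [-1.8, 0.1, 11.0]
width: 0.194
grip_force: 60.3
```

Request:
step_arm(
  rows=[
    {"tx":0,"ty":0,"tz":0.003,"ax":0,"ay":0,"az":0},
    {"tx":0,"ty":0,"tz":0.002,"ax":0,"ay":0,"az":0},
  ],
)

```text
time_s: 16.2
tcp_pos: [551.8, -224.8, 77.9]
tcp_rot: [0.277, 3.129, -0.0]
wrist_force: [-1.1, -0.3, 11.0]
width: 0.193
grip_force: 60.4
```

Request:
step_arm(
  rows=[
    {"tx":0,"ty":0,"tz":0.003,"ax":0,"ay":0,"az":0},
    {"tx":0,"ty":0,"tz":0.003,"ax":0,"ay":0,"az":0},
  ],
)

```text
time_s: 16.45
tcp_pos: [551.8, -224.8, 77.3]
tcp_rot: [0.277, 3.129, -0.0]
wrist_force: [-1.1, 0.0, 11.5]
width: 0.194
grip_force: 60.4
```

Request:
step_arm(
  rows=[
    {"tx":0,"ty":0,"tz":0.003,"ax":0,"ay":0,"az":0},
    {"tx":0,"ty":0,"tz":0.002,"ax":0,"ay":0,"az":0},
  ],
)

```text
time_s: 16.7
tcp_pos: [551.8, -224.8, 77.0]
tcp_rot: [0.277, 3.129, -0.0]
wrist_force: [-2.2, -0.3, 15.3]
width: 0.201
grip_force: 60.9
```

Request:
step_arm(
  rows=[
    {"tx":0,"ty":0,"tz":0.002,"ax":0,"ay":0,"az":0},
    {"tx":0,"ty":0,"tz":0.002,"ax":0,"ay":0,"az":0},
  ],
)

```text
time_s: 16.95
tcp_pos: [552.0, -224.8, 76.9]
tcp_rot: [0.277, 3.128, -0.0]
wrist_force: [-2.6, 1.0, 19.3]
width: 0.19
grip_force: 61.5
```

Request:
step_arm(
  rows=[
    {"tx":0,"ty":0,"tz":-0.001,"ax":0,"ay":0,"az":0.02},
    {"tx":0,"ty":0,"tz":0,"ax":0,"ay":0,"az":0.02},
    {"tx":0,"ty":0,"tz":0,"ax":0,"ay":0,"az":0.02},
    {"tx":0,"ty":0,"tz":0,"ax":0,"ay":0,"az":0.02},
    {"tx":0,"ty":0,"tz":0,"ax":0,"ay":0,"az":0.02},
  ],
)

```text
time_s: 17.58
tcp_pos: [552.0, -225.2, 76.9]
tcp_rot: [0.766, 3.045, -0.001]
wrist_force: [-1.8, -1.5, 16.5]
width: 0.196
grip_force: 61.3
```

```bash
cat >> plan.py <<'E'
def st():
    o=observe();p,r=pose();print(round(o['time_s'],2),p.round(2),"turn",round(-.085+np.pi-yaw(r),3),"tilt",r.as_matrix()[:2,2].round(4),"F",o['wrist_force'].round(1),"T",o['wrist_torque'].round(3),o['qpos'].round(2),round(o['width'],3),round(o['grip_force'],1))
E
python3 -c "
from plan import *
st()"
```

```text
17.57 [ 552.01 -225.21   76.94] turn 0.408 tilt [ 0.0011 -0.0008] F [-1.8 -1.5 16.5] T [-0.434  0.542  0.015] [ 0.61  0.97 -0.59  1.54  0.66  0.84  0.85] 0.196 61.3
```

Request:
step_arm(
  rows=[
    {"tx":0,"ty":0,"tz":0,"ax":0,"ay":0,"az":0.02},
    {"tx":0,"ty":0,"tz":0,"ax":0,"ay":0,"az":0.02},
    {"tx":0,"ty":0,"tz":0,"ax":0,"ay":0,"az":0.02},
    {"tx":0,"ty":0,"tz":0,"ax":0,"ay":0,"az":0.02},
    {"tx":0,"ty":0,"tz":0,"ax":0,"ay":0,"az":0.02},
  ],
)

```text
time_s: 18.2
tcp_pos: [551.9, -225.5, 76.9]
tcp_rot: [1.233, 2.888, -0.001]
wrist_force: [-2.2, -1.1, 16.7]
width: 0.195
grip_force: 61.3
```

Request:
step_arm(
  rows=[
    {"tx":0,"ty":0,"tz":0,"ax":0,"ay":0,"az":0.02},
    {"tx":0,"ty":0,"tz":0,"ax":0,"ay":0,"az":0.02},
    {"tx":0,"ty":0,"tz":0,"ax":0,"ay":0,"az":0.02},
    {"tx":0,"ty":0,"tz":0,"ax":0,"ay":0,"az":0.02},
  ],
)

```text
time_s: 18.7
tcp_pos: [551.8, -225.8, 77.0]
tcp_rot: [1.586, 2.71, -0.002]
wrist_force: [-2.5, -4.1, 16.7]
width: 0.19
grip_force: 61.4
```

```bash
python3 -c "
from plan import *
st()"
```

```text
18.7 [ 551.83 -225.79   76.97] turn 0.974 tilt [ 0.0009 -0.0016] F [-2.5 -4.1 16.7] T [-1.043  0.693  0.063] [ 0.55  0.94 -0.44  1.54  0.52  0.78  0.4 ] 0.19 61.4
```

Request:
step_arm(
  rows=[
    {"tx":0.003,"ty":0.002,"tz":0,"ax":0,"ay":0,"az":0.016},
    {"tx":0.003,"ty":0.002,"tz":0,"ax":0,"ay":0,"az":0.016},
    {"tx":0,"ty":0,"tz":0,"ax":0,"ay":0,"az":0.016},
    {"tx":0,"ty":0,"tz":0,"ax":0,"ay":0,"az":0.016},
    {"tx":0,"ty":0,"tz":0,"ax":0,"ay":0,"az":0},
  ],
)

```text
time_s: 19.32
tcp_pos: [551.7, -225.6, 77.0]
tcp_rot: [1.848, 2.538, -0.003]
wrist_force: [-3.3, -6.3, 17.2]
width: 0.194
grip_force: 61.4
```

Request:
step_arm(
  rows=[
    {"tx":0,"ty":0,"tz":-0.007,"ax":0,"ay":0,"az":0},
    {"tx":0,"ty":0,"tz":-0.007,"ax":0,"ay":0,"az":0},
    {"tx":0,"ty":0,"tz":0,"ax":0,"ay":0,"az":0},
  ],
)

```text
time_s: 19.7
tcp_pos: [551.6, -225.5, 78.0]
tcp_rot: [1.848, 2.539, -0.002]
wrist_force: [-2.0, -6.6, 11.3]
width: 0.192
grip_force: 60.6
```

```bash
python3 -c "
from plan import *
st()"
```

```text
19.7 [ 551.61 -225.54   78.02] turn 1.173 tilt [ 0.0002 -0.0021] F [-2.  -6.6 11.3] T [-1.741  0.5    0.086] [ 0.52  0.93 -0.39  1.54  0.46  0.76  0.25] 0.192 60.6
```

Request:
step_arm(
  rows=[
    {"tx":-0.008,"ty":0,"tz":-0.006,"ax":0,"ay":0,"az":0},
    {"tx":0,"ty":0,"tz":-0.006,"ax":0,"ay":0,"az":0},
    {"tx":0,"ty":0,"tz":0,"ax":0,"ay":0,"az":0},
  ],
)

```text
time_s: 20.08
tcp_pos: [551.7, -225.8, 79.0]
tcp_rot: [1.848, 2.54, -0.002]
wrist_force: [-1.9, -3.7, 8.0]
width: 0.194
grip_force: 60.2
```

```bash
python3 -c "
from plan import *
st()"
```

```text
20.07 [ 551.7  -225.83   78.99] turn 1.173 tilt [-0.0003 -0.0013] F [-1.9 -3.7  8. ] T [-1.125  0.426  0.068] [ 0.52  0.93 -0.39  1.54  0.46  0.77  0.25] 0.194 60.2
```

Request:
step_arm(
  rows=[
    {"tx":-0.003,"ty":0,"tz":-0.005,"ax":0,"ay":0,"az":0},
    {"tx":0,"ty":0,"tz":0,"ax":0,"ay":0,"az":0},
  ],
)

```text
time_s: 20.32
tcp_pos: [551.7, -225.9, 79.3]
tcp_rot: [1.848, 2.541, -0.002]
wrist_force: [-1.7, -3.7, 5.6]
width: 0.192
grip_force: 59.8
```

```bash
python3 -c "
from plan import *
st()"
```

```text
20.32 [ 551.7  -225.93   79.29] turn 1.173 tilt [-0.0006 -0.001 ] F [-1.7 -3.7  5.6] T [-0.965  0.507  0.131] [ 0.52  0.93 -0.39  1.54  0.46  0.77  0.25] 0.192 59.8
```

Request:
step_arm(
  rows=[
    {"tx":0,"ty":0,"tz":0,"ax":0,"ay":0,"az":0.01},
    {"tx":0,"ty":0,"tz":0,"ax":0,"ay":0,"az":0.01},
  ],
)

```text
time_s: 20.58
tcp_pos: [551.6, -226.0, 79.3]
tcp_rot: [1.928, 2.48, -0.002]
wrist_force: [-2.5, -3.5, 7.5]
width: 0.193
grip_force: 60.0
```

Request:
step_arm(
  rows=[
    {"tx":0,"ty":0,"tz":0,"ax":0,"ay":0,"az":0.01},
    {"tx":0,"ty":0,"tz":0,"ax":0,"ay":0,"az":0.01},
  ],
)

```text
time_s: 20.82
tcp_pos: [551.6, -226.0, 79.5]
tcp_rot: [2.005, 2.418, -0.002]
wrist_force: [-3.5, -3.3, 10.4]
width: 0.194
grip_force: 60.4
```

Request:
step_arm(
  rows=[
    {"tx":0,"ty":0,"tz":0,"ax":0,"ay":0,"az":0.01},
    {"tx":0,"ty":0,"tz":0,"ax":0,"ay":0,"az":0.01},
  ],
)

```text
time_s: 21.08
tcp_pos: [551.6, -226.0, 79.5]
tcp_rot: [2.08, 2.354, -0.002]
wrist_force: [-3.1, -3.7, 11.1]
width: 0.191
grip_force: 60.4
```

```bash
python3 -c "
from plan import *
st()"
```

```text
21.07 [ 551.61 -226.04   79.5 ] turn 1.362 tilt [-0.0007 -0.0012] F [-3.1 -3.7 11.1] T [-0.991  0.893  0.038] [ 0.5   0.92 -0.34  1.54  0.4   0.75  0.11] 0.191 60.4
```

Request:
step_arm(
  rows=[
    {"tx":0,"ty":0,"tz":-0.01,"ax":0,"ay":0,"az":0},
    {"tx":0,"ty":0,"tz":-0.015,"ax":0,"ay":0,"az":0},
    {"tx":0,"ty":0,"tz":-0.015,"ax":0,"ay":0,"az":0},
    {"tx":0,"ty":0,"tz":0,"ax":0,"ay":0,"az":0},
  ],
)

```text
time_s: 21.58
tcp_pos: [551.6, -226.0, 83.5]
tcp_rot: [2.079, 2.355, -0.002]
wrist_force: [-2.5, -4.2, 8.5]
width: 0.196
grip_force: 60.1
```

```bash
python3 -c "
from plan import *
st()"
```

```text
21.57 [ 551.6  -226.03   83.48] turn 1.361 tilt [-0.0007 -0.0012] F [-2.5 -4.2  8.5] T [-0.949  0.742  0.014] [ 0.5   0.92 -0.34  1.54  0.4   0.76  0.11] 0.196 60.1
```

Request:
step_arm(
  rows=[
    {"tx":0,"ty":0,"tz":-0.015,"ax":0,"ay":0,"az":0},
    {"tx":0,"ty":0,"tz":-0.015,"ax":0,"ay":0,"az":0},
    {"tx":0,"ty":0,"tz":-0.015,"ax":0,"ay":0,"az":0},
    {"tx":0,"ty":0,"tz":-0.015,"ax":0,"ay":0,"az":0},
    {"tx":0,"ty":0,"tz":0,"ax":0,"ay":0,"az":0},
  ],
)

```text
time_s: 22.2
tcp_pos: [551.6, -226.0, 89.3]
tcp_rot: [2.079, 2.355, -0.002]
wrist_force: [-2.2, -3.4, 4.8]
width: 0.198
grip_force: 59.8
```

Request:
step_arm(
  rows=[
    {"tx":0,"ty":0,"tz":-0.01,"ax":0,"ay":0,"az":0},
    {"tx":0,"ty":0,"tz":-0.01,"ax":0,"ay":0,"az":0},
    {"tx":0,"ty":0,"tz":0,"ax":0,"ay":0,"az":0},
  ],
)

```text
time_s: 22.58
tcp_pos: [551.5, -225.0, 90.9]
tcp_rot: [-2.077, -2.355, 0.001]
wrist_force: [-3.0, -2.2, 1.2]
width: 0.195
grip_force: 59.2
```

```bash
python3 -c "
from plan import *
st()"
```

```text
22.57 [ 551.52 -225.05   90.95] turn 1.361 tilt [-0.0013  0.0004] F [-3.  -2.2  1.2] T [-0.614  0.878  0.022] [ 0.5   0.91 -0.35  1.53  0.39  0.77  0.12] 0.195 59.2
```

Request:
step_arm(
  rows=[
    {"tx":-0.002,"ty":-0.002,"tz":-0.005,"ax":0,"ay":0,"az":-0.016},
    {"tx":0,"ty":0,"tz":-0.005,"ax":0,"ay":0,"az":-0.016},
    {"tx":0,"ty":0,"tz":-0.005,"ax":0,"ay":0,"az":0},
    {"tx":0,"ty":0,"tz":0,"ax":0,"ay":0,"az":0},
  ],
)

```text
time_s: 23.08
tcp_pos: [551.7, -225.1, 92.5]
tcp_rot: [-1.958, -2.456, -0.0]
wrist_force: [-2.1, 0.2, -1.5]
width: 0.192
grip_force: 58.8
```

```bash
python3 -c "
from plan import *
st()"
```

```text
23.07 [ 551.65 -225.08   92.52] turn 1.261 tilt [-0.0007  0.0006] F [-2.1  0.2 -1.5] T [ 0.088  0.522 -0.026] [ 0.52  0.91 -0.38  1.53  0.42  0.79  0.19] 0.192 58.8
```

Request:
step_arm(
  rows=[
    {"tx":0,"ty":-0.003,"tz":-0.01,"ax":0,"ay":0,"az":0},
    {"tx":0,"ty":-0.002,"tz":-0.02,"ax":0,"ay":0,"az":0},
    {"tx":0,"ty":0,"tz":-0.03,"ax":0,"ay":0,"az":0},
    {"tx":0,"ty":0,"tz":-0.1,"ax":0,"ay":0,"az":0},
    {"tx":0,"ty":0,"tz":-0.2,"ax":0,"ay":0,"az":0},
    {"tx":0,"ty":0,"tz":-0.25,"ax":0,"ay":0,"az":0},
    {"tx":0,"ty":0,"tz":-0.25,"ax":0,"ay":0,"az":0},
    {"tx":0,"ty":0,"tz":-0.1,"ax":0,"ay":0,"az":0},
  ],
)

```text
time_s: 24.08
tcp_pos: [551.7, -225.6, 190.3]
tcp_rot: [1.957, 2.456, 0.001]
wrist_force: [-0.3, -0.1, -1.9]
width: 0.194
grip_force: 58.9
```

```bash
python3 -c "
from plan import *
st()
a=capture('scene');save('pics/g.png',cv2.resize(a[100:210,220:330],None,fx=5,fy=5,interpolation=cv2.INTER_CUBIC),1)
rows((433.1,131.4,190),2.576,10,True)"
```

```text
24.07 [ 551.72 -225.58  190.34] turn 1.26 tilt [ 0.0016 -0.0005] F [-0.3 -0.1 -1.9] T [-0.04   0.015 -0.003] [ 0.54  0.79 -0.43  1.43  0.36  1.    0.26] 0.194 58.9
[{"tx": 0.415, "ty": 0.1, "ax": 0.0005, "ay": 0.0003, "az": -0.0248}, {"tx": 0.406, "ty": 0.099, "tz": 0.001, "az": -0.0248}, {"tx": 0.397, "ty": 0.097, "tz": 0.001, "ay": 0.0001, "az": -0.0249}, {"tx": 0.387, "ty": 0.095, "tz": 0.001, "az": -0.0248}, {"tx": 0.379, "ty": 0.093, "az": -0.0248}, {"tx": 0.37, "ty": 0.092, "tz": 0.001, "az": -0.0248}, {"tx": 0.362, "ty": 0.089, "tz": 0.001, "az": -0.0248}, {"tx": 0.352, "ty": 0.086, "tz": 0.001, "az": -0.0249}, {"tx": 0.344, "ty": 0.084, "az": -0.0248}, {"tx": 0.335, "ty": 0.082, "tz": 0.001, "az": -0.0248}]
```

View pics/g.png

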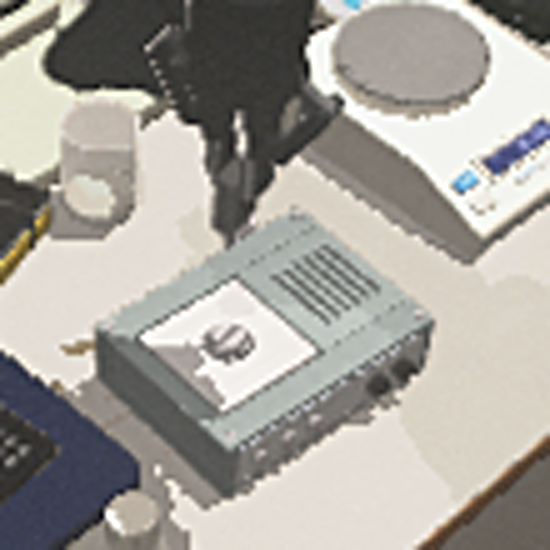

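The hatch at about (232,343) in the crop is flush, its proud edge is gone, and the slot has turned. The key is still in the gripper with its tip at (233,240). I'm taking it back to the stand.

Request:
step_arm(
  rows=[
    {"tx":0.415,"ty":0.1,"tz":0,"ax":0.0005,"ay":0.0003,"az":-0.0248},
    {"tx":0.406,"ty":0.099,"tz":0,"ax":0,"ay":0,"az":-0.0248},
    {"tx":0.397,"ty":0.097,"tz":0,"ax":0,"ay":0,"az":-0.0248},
    {"tx":0.387,"ty":0.095,"tz":0,"ax":0,"ay":0,"az":-0.0248},
    {"tx":0.379,"ty":0.093,"tz":0,"ax":0,"ay":0,"az":-0.0248},
    {"tx":0.37,"ty":0.092,"tz":0,"ax":0,"ay":0,"az":-0.0248},
    {"tx":0.362,"ty":0.089,"tz":0,"ax":0,"ay":0,"az":-0.0248},
    {"tx":0.352,"ty":0.086,"tz":0,"ax":0,"ay":0,"az":-0.0248},
    {"tx":0.344,"ty":0.084,"tz":0,"ax":0,"ay":0,"az":-0.0248},
    {"tx":0.335,"ty":0.082,"tz":0,"ax":0,"ay":0,"az":-0.0248},
  ],
)

```text
time_s: 25.38
tcp_pos: [431.7, 132.5, 188.7]
tcp_rot: [-0.872, -3.015, -0.0]
wrist_force: [0.0, -0.4, -0.4]
width: 0.192
grip_force: 58.9
```

Request:
step_arm(
  rows=[
    {"tx":0,"ty":0,"tz":0,"ax":0,"ay":0,"az":0},
    {"tx":0,"ty":0,"tz":0,"ax":0,"ay":0,"az":0},
  ],
)

```text
time_s: 25.62
tcp_pos: [432.8, 131.1, 188.9]
tcp_rot: [-0.878, -3.014, 0.001]
wrist_force: [0.4, -0.4, -1.0]
width: 0.202
grip_force: 58.9
```

```bash
python3 -c "
from plan import *
st()
rows((432.8,132.0,75),2.576,6)"
```

```text
25.62 [432.83 131.09 188.86] turn 0.482 tilt [-0.0024  0.0003] F [ 0.4 -0.4 -1. ] T [-0.05   0.012 -0.088] [-0.02  0.62 -0.6   1.93  0.49  0.75  0.11] 0.202 58.9
[{"ty": 0.001, "tz": 0.19, "ax": -0.0003, "ay": -0.0007, "az": -0.0001}, {"tx": 0.001, "ty": 0.002, "tz": 0.19, "az": -0.0001}, {"tx": 0.001, "ty": 0.001, "tz": 0.189}, {"tx": 0.001, "ty": 0.001, "tz": 0.19, "az": -0.0001}, {"tx": 0.001, "ty": 0.002, "tz": 0.19, "az": -0.0001}, {"tx": 0.001, "ty": 0.001, "tz": 0.19, "az": -0.0001}]
```

Request:
step_arm(
  rows=[
    {"tx":0,"ty":0.002,"tz":0.2,"ax":-0.0003,"ay":-0.0007,"az":0},
    {"tx":0.002,"ty":0.002,"tz":0.25,"ax":0,"ay":0,"az":0},
    {"tx":0.001,"ty":0.001,"tz":0.25,"ax":0,"ay":0,"az":0},
    {"tx":0.001,"ty":0.001,"tz":0.25,"ax":0,"ay":0,"az":0},
    {"tx":0,"ty":0,"tz":0.15,"ax":0,"ay":0,"az":0},
    {"tx":0,"ty":0,"tz":0.08,"ax":0,"ay":0,"az":0},
    {"tx":0,"ty":0,"tz":0.03,"ax":0,"ay":0,"az":0},
    {"tx":0,"ty":0,"tz":0,"ax":0,"ay":0,"az":0},
  ],
)

```text
time_s: 26.62
tcp_pos: [432.8, 132.2, 68.3]
tcp_rot: [0.878, 3.016, 0.001]
wrist_force: [0.5, -0.1, -0.8]
width: 0.196
grip_force: 58.9
```

```bash
python3 -c "
from plan import *
st()
a=capture('scene');save('pics/h.png',cv2.resize(a[210:290,170:250],None,fx=6,fy=6,interpolation=cv2.INTER_CUBIC),1)
rows((432.9,131.8,47),2.576,6)"
```

```text
26.62 [432.8  132.22  68.35] turn 0.481 tilt [0.0006 0.0003] F [ 0.5 -0.1 -0.8] T [ 0.028  0.026 -0.013] [-0.16  0.81 -0.36  2.06  0.73  0.39 -0.11] 0.196 58.9
[{"ty": -0.001, "tz": 0.036, "ax": 0.0002, "ay": 0.0001}, {"tx": -0.001, "tz": 0.036, "az": -0.0001}, {"ty": -0.001, "tz": 0.035}, {"tx": -0.001, "ty": -0.001, "tz": 0.036, "az": -0.0001}, {"tz": 0.036}, {"tx": -0.001, "ty": -0.001, "tz": 0.036, "az": -0.0001}]
```

View pics/h.png

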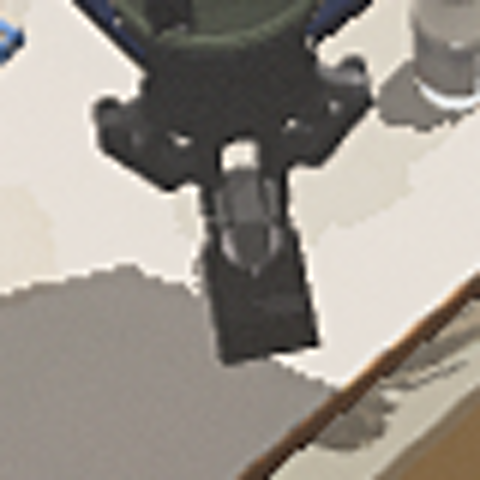

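The key hangs upright, with the collar at about (248,248) in the crop and the blade tip at (255,272) over the pocket. I'm lowering it.

Request:
step_arm(
  rows=[
    {"tx":0,"ty":0,"tz":0.03,"ax":0,"ay":0,"az":0},
    {"tx":0,"ty":0,"tz":0.03,"ax":0,"ay":0,"az":0},
    {"tx":0,"ty":0,"tz":0.03,"ax":0,"ay":0,"az":0},
    {"tx":0,"ty":0,"tz":0,"ax":0,"ay":0,"az":0},
  ],
)

```text
time_s: 27.18
tcp_pos: [432.5, 132.3, 58.9]
tcp_rot: [-0.877, -3.017, -0.0]
wrist_force: [0.4, -1.1, -0.6]
width: 0.192
grip_force: 58.9
```

Request:
step_arm(
  rows=[
    {"tx":0,"ty":0,"tz":0.03,"ax":0,"ay":0,"az":0},
    {"tx":0,"ty":0,"tz":0.03,"ax":0,"ay":0,"az":0},
    {"tx":0,"ty":0,"tz":0.03,"ax":0,"ay":0,"az":0},
    {"tx":0,"ty":0,"tz":0.03,"ax":0,"ay":0,"az":0},
    {"tx":0,"ty":0,"tz":0,"ax":0,"ay":0,"az":0},
  ],
)

```text
time_s: 27.8
tcp_pos: [432.5, 132.4, 47.0]
tcp_rot: [-0.877, -3.017, -0.0]
wrist_force: [-0.2, -0.5, 0.7]
width: 0.198
grip_force: 58.9
```

Request:
step_arm(
  rows=[
    {"tx":0,"ty":0,"tz":0.008,"ax":0,"ay":0,"az":0},
    {"tx":0,"ty":0,"tz":0.005,"ax":0,"ay":0,"az":0},
    {"tx":0,"ty":0,"tz":0,"ax":0,"ay":0,"az":0},
  ],
)

```text
time_s: 28.18
tcp_pos: [432.6, 132.4, 45.9]
tcp_rot: [0.877, 3.016, 0.001]
wrist_force: [-0.7, 0.1, -1.4]
width: 0.196
grip_force: 58.9
```

Request:
step_arm(
  rows=[
    {"tx":0,"ty":0,"tz":0.005,"ax":0,"ay":0,"az":0},
    {"tx":0,"ty":0,"tz":0.003,"ax":0,"ay":0,"az":0},
    {"tx":0,"ty":0,"tz":0,"ax":0,"ay":0,"az":0},
  ],
)

```text
time_s: 28.55
tcp_pos: [432.7, 132.3, 45.3]
tcp_rot: [0.877, 3.016, 0.001]
wrist_force: [-0.4, -1.3, 8.7]
width: 0.194
grip_force: 60.2
```

Request:
step_arm(
  rows=[
    {"tx":0,"ty":0,"tz":-0.004,"ax":0,"ay":0,"az":0},
    {"tx":0,"ty":0,"tz":0,"ax":0,"ay":0,"az":0},
  ],
)

```text
time_s: 28.8
tcp_pos: [432.6, 132.4, 45.4]
tcp_rot: [0.877, 3.016, 0.001]
wrist_force: [-0.4, -0.1, -0.9]
width: 0.191
grip_force: 58.9
```

Request:
step_arm(
  rows=[
    {"tx":0,"ty":0,"tz":0,"ax":0,"ay":0,"az":0},
    {"tx":0,"ty":0,"tz":0,"ax":0,"ay":0,"az":0},
    {"tx":0,"ty":0,"tz":0,"ax":0,"ay":0,"az":0},
    {"tx":0,"ty":0,"tz":0,"ax":0,"ay":0,"az":0},
    {"tx":0,"ty":0,"tz":0,"ax":0,"ay":0,"az":0},
    {"tx":0,"ty":0,"tz":0,"ax":0,"ay":0,"az":0},
  ],
  fingers=1,
)

```text
time_s: 29.55
tcp_pos: [432.6, 132.3, 45.5]
tcp_rot: [0.877, 3.016, 0.0]
wrist_force: [0.0, 0.5, -0.1]
width: 0.998
grip_force: 0.0
```

Request:
step_arm(
  rows=[
    {"tx":0,"ty":0,"tz":-0.1,"ax":0,"ay":0,"az":0},
    {"tx":0,"ty":0,"tz":-0.2,"ax":0,"ay":0,"az":0},
    {"tx":0,"ty":0,"tz":-0.25,"ax":0,"ay":0,"az":0},
    {"tx":0,"ty":0,"tz":-0.25,"ax":0,"ay":0,"az":0},
    {"tx":0,"ty":0,"tz":-0.25,"ax":0,"ay":0,"az":0},
    {"tx":0,"ty":0,"tz":-0.25,"ax":0,"ay":0,"az":0},
    {"tx":0,"ty":0,"tz":-0.1,"ax":0,"ay":0,"az":0},
    {"tx":0,"ty":0,"tz":0,"ax":0,"ay":0,"az":0},
  ],
)

```text
time_s: 30.55
tcp_pos: [432.7, 132.2, 185.7]
tcp_rot: [0.878, 3.016, 0.001]
wrist_force: [-0.2, 0.0, -0.8]
width: 0.999
grip_force: 0.0
```

```bash
python3 -c "
from plan import *
st()
a=capture('scene');save('pics/i.png',cv2.resize(a[140:300,150:310],None,fx=3.6,fy=3.6,interpolation=cv2.INTER_CUBIC),1)"
```

```text
30.55 [432.66 132.2  185.68] turn 0.481 tilt [0.0009 0.0003] F [-0.2  0.  -0.8] T [-0.042  0.021  0.029] [-0.02  0.62 -0.6   1.94  0.51  0.74  0.09] 0.999 0.0
```

View pics/i.png

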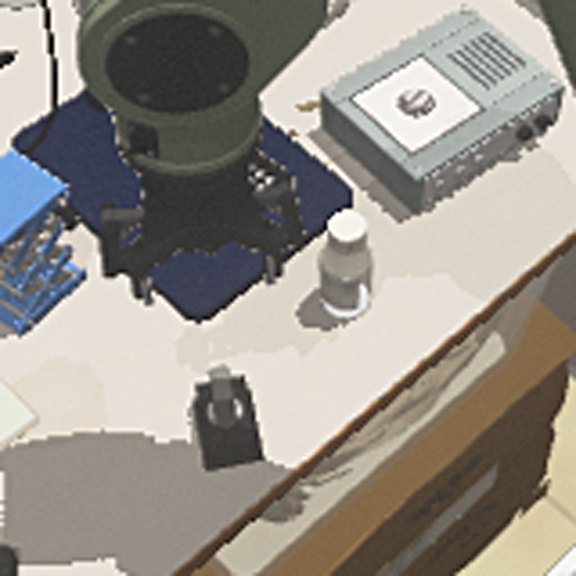

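The key stands upright in its stand at about (222,400), the hatch at (418,103) is flush and fastened, and the bottle is untouched. I'm handing it in.

```bash
python3 -c "
from bench import env
print(env.sign_off())"
```

```text
the job is handed in; nothing more can be done
None
```

The hatch is fastened flush and the key is back upright in its stand and released; the job was handed in at about 31 s, with readings never above about 20 N of push on the stud.

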